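Kit a two-tier irrigation case under its hinged divider flap

TASK

The ball valve that lies on the case's divider flap and the grey tap timer on the deck both belong in the case's lower tier. Take the valve off the flap first so that it does not tip off, lift the flap upright by its front lip, set (do not drop) the valve and the timer lying down in the two empty compartments, one in each, and then fold the flap down again until it is fully shut. Leave the fitting that is already in the case, the pots and everything else where they are.

Things in the scene. Friction and masses are not known exactly. Their poses are not given: they have to be found in the camera images.
- case: Dark grey clamshell fittings case, fixed to the deck, opened flat; origin at the centre of the underside of its base half (on the robot's left), x towards the lid half (about to the right), y away from the robot, z up. Base half 160 mm (x) by 335 mm (y), walls 4 mm thick and 60 mm high, floor 5 mm. Lower tier: three compartments side by side along y. Two latches stick out 7 mm from the front wall at y = -115 and +115 mm.
- cell_near (a point): Middle of the floor of the compartment nearest the robot (y = -110 mm in the case, 5 mm above the deck; axes of the case). Each compartment is 152 mm (x) by about 106 mm (y) inside; the walls between them are 3 mm thick and reach 40 mm above the deck. An empty compartment has a 2 mm olive liner on its floor.
- cell_middle (a point): Middle of the floor of the middle compartment (y = 0), same size.
- cell_far (a point): Middle of the floor of the far compartment (y = +110 mm), same size.
- lid_mid (a point): Middle of the lid half, at rim height (60 mm). It lies open beside the base half, from x = 88 to 248 mm in the case, filled with foam that carries small fittings; its carry handle reaches x = 285 mm.
- flap (a joint): Angle (rad) of the mid-grey divider flap that covers the lower tier: 0 is shut (level, on the rim), grows as its front edge rises, 1.57 upright, stop at 1.9. Its friction hinge holds it at any angle; about 2 to 3 N upward at the lip lifts it, about 1 to 2 N shuts it.
- flap_lip (a point): Middle of the flap's front edge: outer end of the lip, a tongue 90 mm wide and 4 mm thick with a white strip on top (2 mm proud) that sticks out 31 mm beyond the front (left) wall, 62 mm above the deck when shut; beneath it all is free down to the deck. It is 191 mm from the hinge line. Axes of the flap: x from lip to hinge, z out of its top face.
- flap_hinge (a point): Middle of the flap's hinge line, along the case's y axis at x = 80 mm, z = 62 mm in the case. From here to its lip the flap (160 by 333 mm, 4 mm thick, hinge line in mid thickness) covers the base half; when shut its top face is 64 mm above the deck, with rims along its four edges standing 9 mm above that face.
- valve: Brass ball valve with a red lever, lying flat, 0.2 to 0.4 kg; origin at the centre of its underside. Body along x, 76 mm long: hexagon ends 34 mm high (39 mm along y) at |x| = 20 to 38 mm, between them a round barrel 29 mm thick, axis 17 mm up. Lever 13 mm wide above the body along x from x = -17 to +45 mm, its underside 40 mm and its top 45 mm up (screw 48). It starts on the flap.
- timer: Grey-green tap timer lying face up, 0.2 to 0.4 kg; origin at the centre of its underside. Box 70 mm (x) by 44 mm (y) by 38 mm high; a black hexagon nut sticks out to x = +48 mm and a black spigot (20 mm thick) to x = -49 mm; a black dial on the face stands up to 46 mm. It starts on the deck to the left of the case.
- regulator: Black pressure regulator with a blue band, 100 mm long (x) by 37 mm wide by 32 mm high, lying along the case's x in one of its three compartments, which is therefore taken; origin at the centre of its underside. It stays there.
- pot_a: Black nursery pot with a plant, 90 mm wide at the rim, 85 mm high, foliage (soft, cannot be touched) above; origin at the centre of its underside. Leave.
- pot_b: Black nursery pot with lilac flowers, 100 mm wide at the rim, 95 mm high; origin at the centre of its underside. Leave.
- pot_c: Black nursery pot with a plant, 100 mm wide at the rim, 95 mm high; origin at the centre of its underside. Leave.
- tape: Orange roll of marking tape lying flat, 80 mm across, 52 mm hole, 30 mm high; origin at the centre of its underside. Leave.
- trowel: Steel trowel with a green handle, lying along its x axis from x = -123 (handle end) to +157 mm, 62 mm wide, 26 mm high; origin on its underside. Leave.
- coupling: Small brass hexagon hose coupling standing upright, 37 mm over the corners, 34 mm high; origin at the centre of its underside. Leave.
- flask: Steel drinking flask with a black cap, 68 mm across, 200 mm high; origin at the centre of its underside. Leave.
Mind the look-alikes: they are no part of the job. There is more than one size of the valve; the one meant has the size given above.

How it is judged:
On the way, in this order (a step that is already met when the one before it is completed fails the run):
1. the divider flap has been lifted upright (at least 1.2 rad) (value of joint flap above 1.2 rad), for 0.2 s.
2. with the flap still up (over 1.0 rad), each of the three compartments holds one fitting (value of joint flap above 1 rad and ((x of valve in the frame of case between -0.074 and 0.074 m and y of valve in the frame of case between -0.16 and -0.06 m and z of valve in the frame of case between 0 and 0.045 m) or (x of timer in the frame of case between -0.074 and 0.074 m and y of timer in the frame of case between -0.16 and -0.06 m and z of timer in the frame of case between 0 and 0.045 m) or (x of regulator in the frame of case between -0.074 and 0.074 m and y of regulator in the frame of case between -0.16 and -0.06 m and z of regulator in the frame of case between 0 and 0.045 m)) and ((x of valve in the frame of case between -0.074 and 0.074 m and y of valve in the frame of case between -0.05 and 0.05 m and z of valve in the frame of case between 0 and 0.045 m) or (x of timer in the frame of case between -0.074 and 0.074 m and y of timer in the frame of case between -0.05 and 0.05 m and z of timer in the frame of case between 0 and 0.045 m) or (x of regulator in the frame of case between -0.074 and 0.074 m and y of regulator in the frame of case between -0.05 and 0.05 m and z of regulator in the frame of case between 0 and 0.045 m)) and ((x of valve in the frame of case between -0.074 and 0.074 m and y of valve in the frame of case between 0.06 and 0.16 m and z of valve in the frame of case between 0 and 0.045 m) or (x of timer in the frame of case between -0.074 and 0.074 m and y of timer in the frame of case between 0.06 and 0.16 m and z of timer in the frame of case between 0 and 0.045 m) or (x of regulator in the frame of case between -0.074 and 0.074 m and y of regulator in the frame of case between 0.06 and 0.16 m and z of regulator in the frame of case between 0 and 0.045 m))), for 0.2 s.
At the end, for the whole second after the job is handed in: The flap is fully shut (under 0.06 rad), each of the three compartments of the lower tier holds one of valve, timer and regulator (origin within 74 mm in x and 50 mm in y of the compartment's middle and less than 45 mm above the case's underside), and they are at rest (under 0.02 m/s) (value of joint flap below 0.06 rad and ((x of valve in the frame of case between -0.074 and 0.074 m and y of valve in the frame of case between -0.16 and -0.06 m and z of valve in the frame of case between 0 and 0.045 m) or (x of timer in the frame of case between -0.074 and 0.074 m and y of timer in the frame of case between -0.16 and -0.06 m and z of timer in the frame of case between 0 and 0.045 m) or (x of regulator in the frame of case between -0.074 and 0.074 m and y of regulator in the frame of case between -0.16 and -0.06 m and z of regulator in the frame of case between 0 and 0.045 m)) and ((x of valve in the frame of case between -0.074 and 0.074 m and y of valve in the frame of case between -0.05 and 0.05 m and z of valve in the frame of case between 0 and 0.045 m) or (x of timer in the frame of case between -0.074 and 0.074 m and y of timer in the frame of case between -0.05 and 0.05 m and z of timer in the frame of case between 0 and 0.045 m) or (x of regulator in the frame of case between -0.074 and 0.074 m and y of regulator in the frame of case between -0.05 and 0.05 m and z of regulator in the frame of case between 0 and 0.045 m)) and ((x of valve in the frame of case between -0.074 and 0.074 m and y of valve in the frame of case between 0.06 and 0.16 m and z of valve in the frame of case between 0 and 0.045 m) or (x of timer in the frame of case between -0.074 and 0.074 m and y of timer in the frame of case between 0.06 and 0.16 m and z of timer in the frame of case between 0 and 0.045 m) or (x of regulator in the frame of case between -0.074 and 0.074 m and y of regulator in the frame of case between 0.06 and 0.16 m and z of regulator in the frame of case between 0 and 0.045 m)) and linear speed of each of valve, timer, regulator below 0.02 m/s); the robot touches nothing.
It fails at once if the flap is raised (0.12 to 0.8 rad) with the valve still lying on it (value of joint flap between 0.12 and 0.8 rad and x of valve in the frame of case between -0.12 and 0.1 m and y of valve in the frame of case between -0.17 and 0.17 m and z of valve in the frame of case between 0.058 and 0.25 m).
It fails at once if the valve or the timer is dropped into the case (over 0.8 m/s inside a compartment) ((x of valve in the frame of case between -0.08 and 0.08 m and y of valve in the frame of case between -0.17 and 0.17 m and z of valve in the frame of case below 0.06 m and linear speed of valve above 0.8 m/s) or (x of timer in the frame of case between -0.08 and 0.08 m and y of timer in the frame of case between -0.17 and 0.17 m and z of timer in the frame of case below 0.06 m and linear speed of timer above 0.8 m/s)).
It fails at once if a bystander, or the regulator in the case, is moved more than 40 mm (distance of any of pot_a, pot_b, pot_c, tape, trowel, coupling, flask, regulator from where it was at the start of the episode above 0.04 m).
It also fails if it takes over 72 s, if anything falls off the work surface, if the arm or the gripper's body presses on something with over 40 N, if the wrist force passes 120 N, or if a joint passes its speed limit or range.

ROBOT

A 6-joint arm with a two-finger parallel gripper is mounted at the origin on the work surface. World frame = base frame: x ahead of the robot, y to its left, z up, the work surface at z = 0. Lengths are in m, angles in rad, forces in N, time in s.
With the tool pointing down it reaches from about 0.325 to 0.9 m from the base axis. Payload 3.5 kg.
Tool frame: the origin (TCP) lies at the very end of the fingers, on their centre line; the grasp point (between the pads) lies 19 mm behind it; z points along the fingers, x is the direction in which the jaws open and shut, and the axes are right-handed (so a half turn about z gives the same grasp; the last joint's range is limited). The gripper opens to 85 mm and grips with 20 to 120 N. Pads are 22 mm wide; open, the fingers measure 114 mm over their backs; the gripper's body (76 mm by 85 mm) begins 54 mm behind the grasp point. The pads swing forward as they close: fully open they stand 13 mm farther back than shut.
Start: joints at [-1.372, 0.276, -0.026, 1.268, 0, 1.467], TCP at [0.186, -0.597, 0.231] pointing down, gripper open.
Joint ranges: [-3.12, 3.12], [-0.85, 1.88], [-1.08, 1.24], [-1.95, 2.15], [-1.57, 1.53], [-3.14, 3.14]. Speed limits (rad/s): [2.57, 2.57, 3.14, 3.14, 3.14, 3.14].

INTERFACE

Orientations are given as a 3x3 rotation matrix whose columns are the frame's x, y, z axes.
In Python, from bench import manip gives the robot as it stands. Calls block until the motion is done:
- manip.movep(position, orientation): joint-space move of the TCP to a pose.
- manip.move_straight(position, rot=None, feed=0.15, f_stop=None): straight line of the TCP; rot=None keeps the orientation; feed is the mean speed in m/s. With f_stop (N) it stops when the force on the tool has changed by that much, and returns True; else False.
- manip.move_joints(angles): joint-space move.
- manip.ungrasp() and manip.clamp(grasp_force=None): open the fingers fully, or close them until they stop; grasp_force is the grip in N (None keeps the last).
- manip.wait(seconds).
- manip.solve_ik(position, orientation): joint angles nearest the present ones, or None.
- manip.get_image(name): name is "scene" or "top" or "wrist"; returns the picture (384x512x3 uint8, blue, green, red); there is no depth.
- manip.calibration(name): a dict with "mtx" (3x3 intrinsics, pixels), "world_to_cam" (4x4, takes a point from world to camera coordinates). Camera axes: x right, y down, z forward; pixel columns grow to the right and rows downward; lengths in m; the calibration is good to about 2 mm. The wrist camera is an equidistant fisheye: a pixel r from the principal point sees the ray r / f radians off the axis. A picture is of the moment at which its call begins: read the wrist's pose just before it. calibration takes no time and is no camera call; for the wrist camera it gives the pose at the moment of the call.
A pose or a line that the arm cannot do raises manip.IKError and nothing moves.
- manip.hand_in(): hands the job in, once; it reports no verdict.
Trained networks look in the newest picture that a camera, given by its name, has taken for a name from the list of things; names that differ only in an ending like _2 or _b are one class to them, and where a whole thing is asked for, a point or a joint stands for the part that bears it (a point fixed in the world has none). Each returns a list of dicts, best first, with "conf" (0 to 1); they miss things now and then, are a little off and sometimes report something else, mostly with a low value. They report only what shows in the picture. A call takes as long as a camera call. They do not tell look-alikes from the thing itself.
- manip.boxes_of(query, camera): "box" ([left, top, right, bottom] in pixels, round what is visible of it).
Readings, each from a call of its own:
- manip.read_time(): time.
- manip.read_q(): joint angles.
- manip.read_qd(): joint speeds.
- manip.read_joint_efforts(): joint torques, N m.
- manip.read_ee_pos(): TCP position.
- manip.read_tool_rot(): TCP orientation.
- manip.read_force(): force on the tool from outside, world axes, zero at the start.
- manip.read_wrist_torque(): the same for the moment, N m.
- manip.read_finger_gap(): opening from 0.0 (shut) to 1.0 (fully open).
Only numpy, scipy, OpenCV 4.12 (cv2) and the standard library are available. Lean on these libraries where they do the work, as an engineer would, in place of code of your own. Each camera call takes 0.05 s, during which the arm holds its last target.

## Working session

There is one attempt and no reset: what is moved stays moved. The work goes in short steps, each a Python script; the robot and the scene stay as the last script left them, time stands still between calls to the robot, and variables do not carry over. Pictures are saved under pics/ and viewed, and the job is handed in when it is done.

```bash
ls; mkdir -p pics
python3 - <<'E'
from bench import manip
import cv2,numpy as np
np.set_printoptions(precision=4,suppress=True)
for n in ["scene","top","wrist"]:
    im=manip.get_image(n); cv2.imwrite(f"pics/{n}0.png",im)
    c=manip.calibration(n); print(n,c["mtx"].tolist()); print(c["world_to_cam"])
for n in ["scene","top"]:
    for q in ["case","flap","flap_lip","valve","timer","regulator","pot_a","tape","trowel","coupling","flask"]:
        print(n,q,[(round(d["conf"],2),[round(x) for x in d["box"]]) for d in manip.boxes_of(q,n)])
print(manip.read_time())
E
```

```text
pics
scene [[495.23869865392896, 0.0, 258.3484694016075], [0.0, 495.23869865392896, 189.8228955098764], [0.0, 0.0, 1.0]]
[[ 0.3188  0.9477  0.0175 -0.0876]
 [ 0.5562 -0.1721 -0.813  -0.2052]
 [-0.7675  0.2689 -0.582   1.9202]
 [ 0.      0.      0.      1.    ]]
top [[468.81044879629223, 0.0, 253.61425422490194], [0.0, 468.81044879629223, 198.45435232043968], [0.0, 0.0, 1.0]]
[[-0.0279 -0.9995  0.0158 -0.0671]
 [-0.9927  0.0258 -0.1181  0.5122]
 [ 0.1176 -0.019  -0.9929  1.5319]
 [ 0.      0.      0.      1.    ]]
wrist [[297.3186396354542, 0.0, 250.09496873848065], [0.0, 297.3186396354542, 192.04188634141818], [0.0, 0.0, 1.0]]
[[ 0.2966 -0.955  -0.0025 -0.6232]
 [-0.9024 -0.2812  0.3264 -0.0426]
 [-0.3124 -0.0946 -0.9452  0.3815]
 [ 0.      0.      0.      1.    ]]
scene case [(0.79, [167, 176, 313, 286])]
scene flap [(0.78, [227, 175, 313, 256]), (0.51, [87, 204, 120, 275])]
scene flap_lip [(0.97, [230, 174, 308, 255])]
scene valve [(0.66, [282, 160, 312, 182]), (0.58, [261, 182, 272, 206])]
scene timer [(0.64, [371, 171, 400, 192]), (0.31, [227, 176, 308, 252])]
scene regulator [(0
[... 219 characters left out ...]
58, [327, 136, 347, 157])]
scene coupling [(0.46, [90, 201, 118, 275])]
scene flask []
top case [(0.92, [218, 132, 340, 238])]
top flap [(0.87, [214, 135, 273, 234]), (0.62, [148, 118, 180, 147]), (0.5, [214, 135, 337, 234])]
top flap_lip [(0.2, [118, 240, 140, 326])]
top valve [(0.79, [180, 247, 214, 263]), (0.66, [239, 193, 253, 214])]
top timer [(0.57, [100, 205, 130, 223])]
top regulator [(0.61, [217, 134, 275, 233])]
top pot_a [(0.91, [370, 194, 422, 229]), (0.88, [141, 206, 165, 234]), (0.58, [147, 118, 179, 147]), (0.18, [100, 206, 128, 225])]
top tape [(0.65, [131, 174, 160, 198])]
top trowel [(0.61, [118, 243, 137, 327])]
top coupling []
top flask [(0.72, [375, 166, 407, 192])]
1.25
```

Run:
```python
import cv2
a=cv2.imread("pics/top0.png"); cv2.imwrite("pics/top0z.png",cv2.resize(a[100:340,80:440],None,fx=2.2,fy=2.2,interpolation=cv2.INTER_CUBIC))
a=cv2.imread("pics/scene0.png"); cv2.imwrite("pics/scene0z.png",cv2.resize(a[120:300,70:420],None,fx=2.2,fy=2.2,interpolation=cv2.INTER_CUBIC))
```

```text
(no output)
```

View pics/top0z.png

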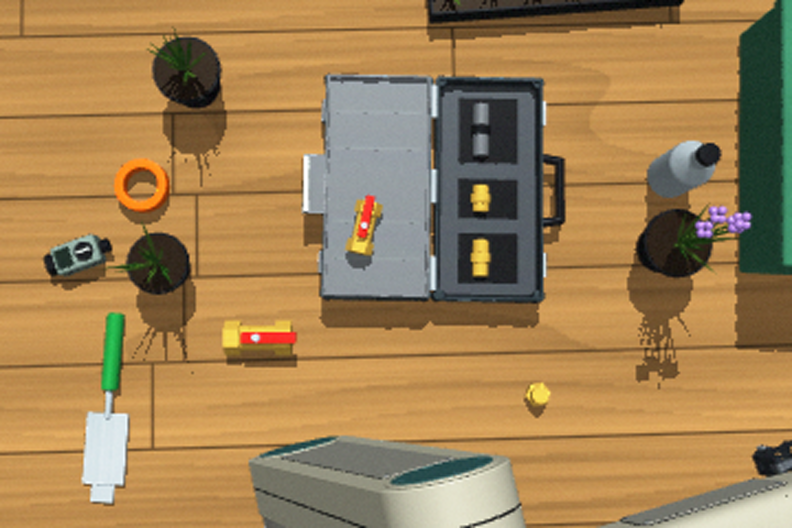

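View pics/scene0z.png

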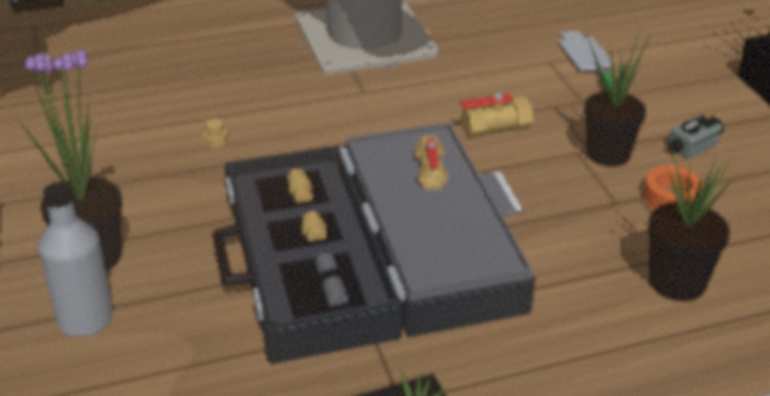

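View pics/wrist0.png

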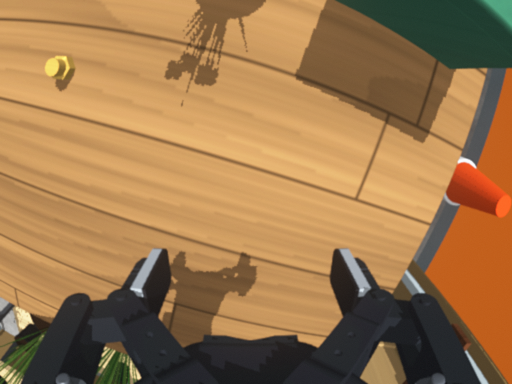

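Run:
```python
import cv2
a=cv2.imread("pics/top0.png"); cv2.imwrite("pics/top0c.png",cv2.resize(a[125:245,210:345],None,fx=4.8,fy=4.8,interpolation=cv2.INTER_CUBIC))
cv2.imwrite("pics/top0t.png",cv2.resize(a[165:265,90:220],None,fx=6,fy=6,interpolation=cv2.INTER_CUBIC))
```

```text
(no output)
```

View pics/top0c.png

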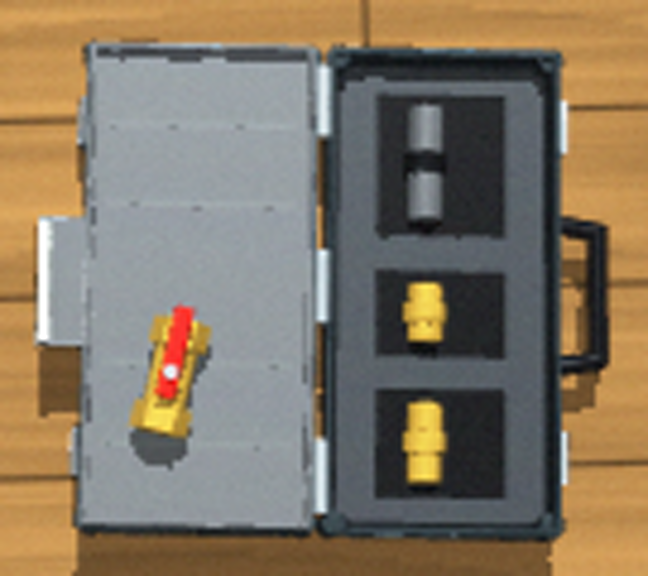

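View pics/top0t.png

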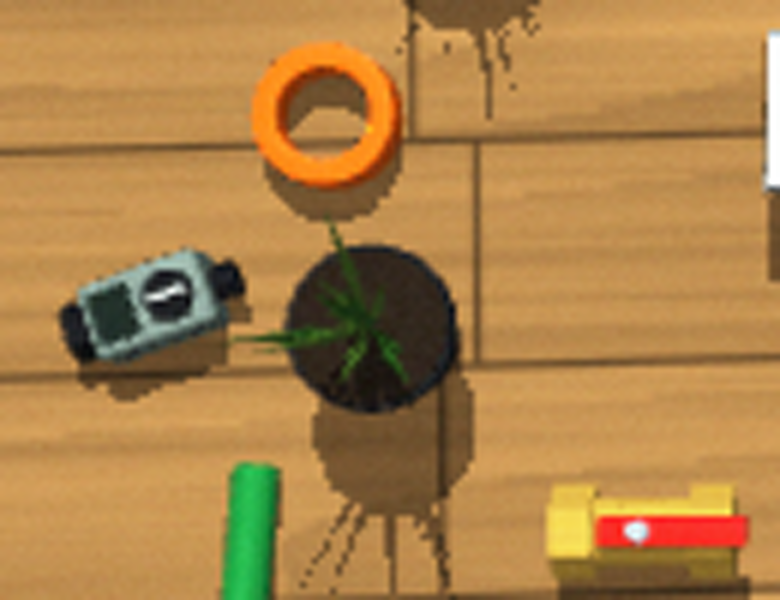

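```bash
cat > h.py <<'E'
from bench import manip
import cv2,numpy as np,json,os
from scipy.optimize import least_squares
np.set_printoptions(precision=4,suppress=True)
def proj(cal,P):
    P=np.atleast_2d(P);W=cal["world_to_cam"];p=P@W[:3,:3].T+W[:3,3]
    K=cal["mtx"];q=p@K.T;return q[:,:2]/q[:,2:]
def back(cal,uv,z):
    W=cal["world_to_cam"];R=W[:3,:3];t=W[:3,3]
    c=-R.T@t;d=R.T@np.linalg.inv(cal["mtx"])@np.array([uv[0],uv[1],1.]);return c+d*(z-c[2])/d[2]
def wback(cal,uv,z):
    W=cal["world_to_cam"];R=W[:3,:3];t=W[:3,3];K=cal["mtx"]
    a=np.array([uv[0]-K[0,2],uv[1]-K[1,2]]);r=np.linalg.norm(a);th=r/K[0,0]
    d=np.r_[a/max(r,1e-9)*np.sin(th),np.cos(th)];c=-R.T@t;d=R.T@d;return c+d*(z-c[2])/d[2]
def wproj(cal,P):
    P=np.atleast_2d(P);W=cal["world_to_cam"];p=P@W[:3,:3].T+W[:3,3];K=cal["mtx"]
    rr=np.linalg.norm(p[:,:2],axis=1);th=np.arctan2(rr,p[:,2]);return p[:,:2]/rr[:,None]*(th*K[0,0])[:,None]+K[:2,2]
def Rz(a):return np.array([[np.cos(a),-np.sin(a),0],[np.sin(a),np.cos(a),0],[0,0,1.]])
E
python3 - <<'E'
from h import *
cal=manip.calibration("top")
pts=[((38,218),(-111,45,65)),((38,345),(-111,-45,65)),((90,45),(-80,166.5,73)),((318,48),(80,166.5,73)),((312,526),(80,-166.5,73)),((79,524),(-80,-166.5,73)),
((330,48),(88,167.5,60)),((562,52),(248,167.5,60)),((557,536),(248,-167.5,60)),((325,533),(88,-167.5,60)),((609,225),(285,None,50)),]
pts=pts[:-1]
uv=np.array([p[0] for p in pts],float);uv=(uv+.5)/4.8-.5+[210,125]
P=np.array([p[1] for p in pts])/1e3
def f(x): return (proj(cal,P@Rz(x[2]).T+[x[0],x[1],0])-uv).ravel()
s=least_squares(f,[.6,0,-1.5]);print(s.x,np.degrees(s.x[2]));print(s.fun.reshape(-1,2))
x=s.x;np.save("case.npy",x)
def px(p,k,o):return (np.array(p)+.5)/k-.5+np.array(o)
def incase(w):return Rz(x[2]).T@(w-[x[0],x[1],0])
zf=.064
for n,p,z in [("scr",(170,372),zf+.048),("levend",(183,307),zf+.045),("levend0",(166,398),zf+.045),("hexA",(180,335),zf+.034),("hexB",(163,412),zf+.034)]:
    w=back(cal,px(p,4.8,(210,125)),z);print(n,w,incase(w))
for n,p,z in [("box TL",(183,252),.038),("boxTR",(210,251),.038),("BL",(95,360),.038),("dial",(166,294),.046),("nut",(73,332),.02),("spig",(232,278),.02),("BR",(228,322),.038),("TLb",(78,290),.038)]:
    print(n,back(cal,px(p,6,(90,165)),z))
for n,p in [("pot",(372,328)),("tape",(326,114))]:print(n,back(cal,px(p,6,(90,165)),.085 if n=="pot" else .03))
c2=manip.calibration("scene")
for pp in P: print(proj(c2,Rz(x[2])@pp+[x[0],x[1],0]))
E
```

```text
[ 0.5548 -0.0736 -1.6154] -92.55324140914188
[[ 0.044  -0.4704]
 [-0.6678  0.3011]
 [-0.57   -1.0265]
 [ 0.4471 -0.6655]
 [ 0.5642  0.8874]
 [-0.6828  0.4398]
 [ 0.1029  0.0849]
 [-0.2607  0.2255]
 [ 0.9574  0.172 ]
 [ 0.0708 -0.0568]]
scr [ 0.4897 -0.0519  0.112 ] [-0.0187 -0.066   0.112 ]
levend [ 0.533  -0.0616  0.109 ] [-0.011  -0.0223  0.109 ]
levend0 [ 0.4729 -0.0488  0.109 ] [-0.0211 -0.0829  0.109 ]
hexA [ 0.5158 -0.0592  0.098 ] [-0.0126 -0.0395  0.098 ]
hexB [ 0.4647 -0.0466  0.098 ] [-0.0229 -0.0911  0.098 ]
box TL [0.4938 0.3601 0.038 ]
boxTR [0.494  0.3453 0.038 ]
BL [0.4357 0.4076 0.038 ]
dial [0.4702 0.367  0.046 ]
nut [0.4529 0.4252 0.02  ]
spig [0.4806 0.3377 0.02  ]
BR [0.4546 0.3353 0.038 ]
TLb [0.4744 0.4172 0.038 ]
pot [0.4455 0.2473 0.085 ]
tape [0.5698 0.2835 0.03  ]
[[306.8259 214.8758]]
[[296.3386 196.9404]]
[[312.201  241.8225]]
[[254.4638 252.4224]]
[[225.5955 181.6952]]
[[274.5461 174.5127]]
[[251.543  256.9142]]
[[190.483  268.2427]]
[[171.8829 192.9007]]
[[223.1143 185.3031]]
```

```bash
cat >> h.py <<'E'
try: CX=np.load("case.npy")
except Exception: CX=None
def c2w(p,cx=None):
    cx=CX if cx is None else cx
    return Rz(cx[2])@np.asarray(p,float)+[cx[0],cx[1],0]
def w2c(w,cx=None):
    cx=CX if cx is None else cx
    return Rz(cx[2]).T@(np.asarray(w,float)-[cx[0],cx[1],0])
def lip_pose(phi,alpha,ycase=0.0,depth=0.012,back=0.0,sgn=1,nofs=0.0):
    """tool gripping the lip: phi flap angle; alpha in-plane angle of tool z from flap x (lip->hinge) ; grasp point `depth` inside lip edge"""
    ex=np.array([np.cos(phi),0,-np.sin(phi)]); ey=np.array([0,1.,0]); ez=np.cross(ex,ey)
    hinge=np.array([.080,ycase,.062])
    tz=np.cos(alpha)*ex+np.sin(alpha)*ey
    gp=hinge-ex*(0.191-depth)+ez*nofs
    tcp=gp+tz*(0.019-back)
    tx=sgn*ez; ty=np.cross(tz,tx)
    R=Rz(CX[2])@np.c_[tx,ty,tz]
    return c2w(tcp),R
E
python3 - <<'E'
from h import *
t=manip.read_time()
for sgn in (1,-1):
  for al in np.radians([-30,0,30,45,60,75,90]):
    row=[]
    for y in (-0.03,0,.03):
      r=''
      for phi in (0,.4,.8,1.2,1.6,1.75):
        p,R=lip_pose(phi,al,y,sgn=sgn)
        q=manip.solve_ik(p,R); r+='x' if q is None else 'o'
      row.append(r)
    print(sgn,round(np.degrees(al)),row)
print(manip.read_time()-t)
p,R=lip_pose(0,0,0); print(p); print(R)
E
```

```text
1 -30 ['xooooo', 'xooooo', 'xooooo']
1 0 ['oooooo', 'oooooo', 'oooooo']
1 30 ['oooooo', 'oooooo', 'oooooo']
1 45 ['oooooo', 'oooooo', 'oooooo']
1 60 ['xxxxoo', 'xxxooo', 'xooooo']
1 75 ['xxxxxx', 'xxxxxx', 'xxxxxo']
1 90 ['xxxxxx', 'xxxxxx', 'xxxxxx']
-1 -30 ['xooooo', 'xooooo', 'xooooo']
-1 0 ['oooooo', 'oooooo', 'oooooo']
-1 30 ['oooooo', 'oooooo', 'oooooo']
-1 45 ['oooooo', 'oooooo', 'oooooo']
-1 60 ['xxxxoo', 'xxxooo', 'xooooo']
-1 75 ['xxxxxx', 'xxxxxx', 'xxxxxo']
-1 90 ['xxxxxx', 'xxxxxx', 'xxxxxx']
0.0
[0.5583 0.0064 0.062 ]
[[ 0.     -0.999  -0.0445]
 [ 0.      0.0445 -0.999 ]
 [ 1.      0.      0.    ]]
```

Run:
```python
from h import *
from scipy.spatial.transform import Rotation as Ro
q0=np.array(manip.read_q());p=np.array(manip.read_ee_pos());R=np.array(manip.read_tool_rot())
print(q0,p);print(R)
q00=np.array(manip.solve_ik(p,R));print(q00)
h=1e-3;Ji=np.zeros((6,6))
for k in range(3):
    d=np.zeros(3);d[k]=h
    Ji[:,k]=(np.array(manip.solve_ik(p+d,R))-np.array(manip.solve_ik(p-d,R)))/(2*h)
    Ji[:,3+k]=(np.array(manip.solve_ik(p,Ro.from_rotvec(d).as_matrix()@R))-np.array(manip.solve_ik(p,Ro.from_rotvec(-d).as_matrix()@R)))/(2*h)
J=np.linalg.inv(Ji)
for j in range(6):
    v=J[:3,j];w=J[3:,j];r=np.cross(w,v)  # closest point rel TCP
    print(j+1,"axis",w,"closest pt rel TCP",r, "world",p+r)
c=manip.calibration("wrist")["world_to_cam"];cam=-c[:3,:3].T@c[:3,3];print("cam in tool",R.T@(cam-p), R.T@c[2,:3])
```

```text
[-1.3724  0.2764 -0.0264  1.268  -0.      1.4674] [ 0.1858 -0.5968  0.2313]
[[ 0.2973 -0.9548 -0.    ]
 [-0.9548 -0.2973 -0.    ]
 [-0.      0.     -1.    ]]
[-1.3724  0.2764 -0.0264  1.268  -0.      1.4674]
1 axis [ 0. -0.  1.] closest pt rel TCP [-0.1858  0.5968  0.    ] world [0.     0.     0.2313]
2 axis [0.9804 0.1971 0.    ] closest pt rel TCP [-0.1225  0.6095 -0.0018] world [0.0632 0.0127 0.2295]
3 axis [-0.9804 -0.1971 -0.    ] closest pt rel TCP [-0.0931  0.4628  0.5256] world [ 0.0927 -0.134   0.7569]
4 axis [0.9804 0.1971 0.    ] closest pt rel TCP [ 0.     -0.      0.3934] world [ 0.1858 -0.5968  0.6247]
5 axis [ 0.1971 -0.9804 -0.    ] closest pt rel TCP [0.     0.     0.2912] world [ 0.1858 -0.5968  0.5225]
6 axis [-0. -0. -1.] closest pt rel TCP [ 0.  0. -0.] world [ 0.1858 -0.5968  0.2313]
cam in tool [-0.0004 -0.0838 -0.1426] [-0.0009  0.3266  0.9452]
```

```bash
cat >> h.py <<'E'
def Rdown(yaw):  # tool down, tool x at world yaw
    tx=np.array([np.cos(yaw),np.sin(yaw),0]);tz=np.array([0,0,-1.]);return np.c_[tx,np.cross(tz,tx),tz]
E
python3 - <<'E'
from h import *
for yaw in (np.radians(77),np.radians(-103)):
    print([None if (q:=manip.solve_ik([.4897,-.052,z],Rdown(yaw))) is None else np.round(q,2) for z in (.07,.32)])
yaw=np.radians(77)
manip.movep([.4897,-.052,.28],Rdown(yaw))
c=manip.calibration("wrist");np.save("cw1.npy",c["world_to_cam"]);im=manip.get_image("wrist");cv2.imwrite("pics/w1.png",im)
print(manip.read_time(), manip.read_ee_pos())
for P,n in [((.4897,-.052,.112),"scr"),((.533,-.0616,.109),"lev")]: print(n,wproj(c,np.array(P)))
for cp in [(-80,-166.5,73),(-80,166.5,73),(80,-166.5,73),(80,166.5,73),(-111,45,65),(-111,-45,65)]:
    print(cp,wproj(c,c2w(np.array(cp)/1e3)))
E
```

```text
[array([-0.24,  0.19, -0.51,  0.87,  0.  , -0.01]), array([-0.24,  0.  , -0.16,  1.41,  0.  , -0.01])]
[array([-0.24,  0.19, -0.51,  0.87,  0.  ,  3.13]), array([-0.24,  0.  , -0.16,  1.41,  0.  ,  3.13])]
3.5333 [ 0.4898 -0.0527  0.2799]
scr [[250.417  172.4083]]
lev [[250.8095 209.3477]]
(-80, -166.5, 73) [[286.7532  72.2977]]
(-80, 166.5, 73) [[317.0568 303.3098]]
(80, -166.5, 73) [[153.9467  99.8729]]
(80, 166.5, 73) [[215.8118 318.3465]]
(-111, 45, 65) [[331.3262 228.9302]]
(-111, -45, 65) [[325.233  165.8984]]
```

View pics/w1.png

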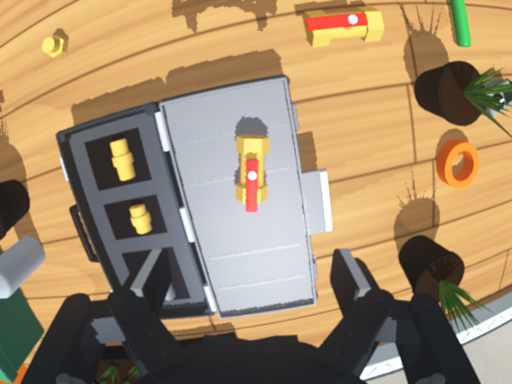

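Run:
```python
import cv2
a=cv2.imread("pics/w1.png"); cv2.imwrite("pics/w1a.png",cv2.resize(a[60:210,150:340],None,fx=4,fy=4,interpolation=cv2.INTER_CUBIC))
cv2.imwrite("pics/w1b.png",cv2.resize(a[190:330,150:340],None,fx=4,fy=4,interpolation=cv2.INTER_CUBIC))
```

```text
(no output)
```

View pics/w1a.png

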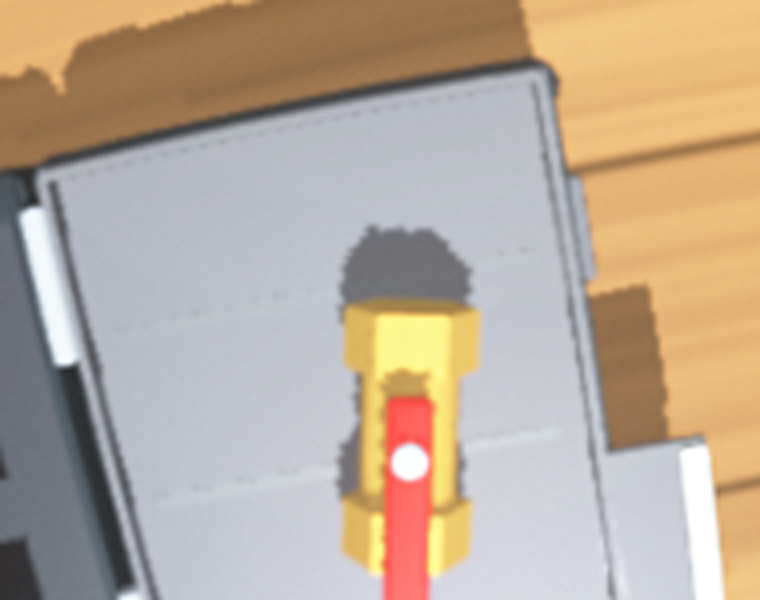

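View pics/w1b.png

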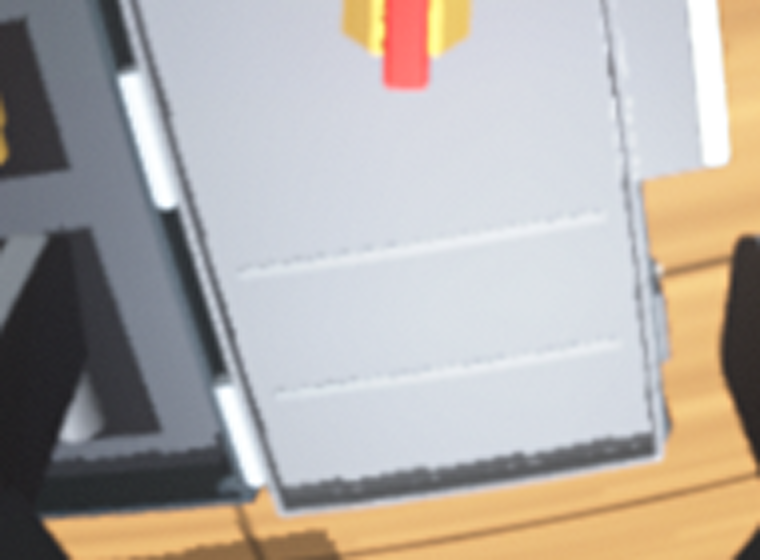

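Run:
```python
from h import *
cw={"mtx":manip.calibration("wrist")["mtx"],"world_to_cam":np.load("cw1.npy")}
ct=manip.calibration("top")
P=np.array([(-80,-166.5,73),(80,-166.5,73),(-111,-45,65),(-111,45,65),(-80,166.5,73),(80,166.5,73)])/1e3
uw=np.array([(286.9,76.9),(160.4,103.6),(324.9,169.9),(331.9,230.4),(314.9,303.6),(221.1,317.9)])
wrl=lambda x,P:P@Rz(x[2]).T+[x[0],x[1],0]
f=lambda x:(wproj(cw,wrl(x,P))-uw).ravel()
s=least_squares(f,CX);print("wrist",s.x);print(s.fun.reshape(-1,2))
Pt=P[[3,2,4,5,1,0]];ut=np.array([(38,218),(38,345),(90,45),(318,48),(312,526),(79,524)],float);ut=(ut+.5)/4.8-.5+[210,125]
g=lambda x:(proj(ct,wrl(x,Pt))-ut).ravel()
s2=least_squares(g,CX);print("top",s2.x)
h=lambda x:np.r_[f(x),2*g(x)]
s3=least_squares(h,CX);print("joint",s3.x)
np.save("case_w.npy",s.x)
for n,p,z in [("scr",(252,175.5),.112),("lev",(251.7,212),.109),("lev0",(252,158.8),.109),("hexAtop",(252.5,199),.098),("hexB0",(252.8,136),.098)]:
    w=wback(cw,p,z);print(n,w,w2c(w,s.x))
```

```text
wrist [ 0.5594 -0.0721 -1.6155]
[[ 1.9412 -1.031 ]
 [-4.397  -0.4677]
 [ 1.9581 -0.792 ]
 [ 0.7753  1.2011]
 [ 3.3354  1.6298]
 [-3.615   2.336 ]]
top [ 0.5546 -0.074  -1.6136]
joint [ 0.5572 -0.0729 -1.6153]
scr [ 0.4935 -0.0511  0.112 ] [-0.0181 -0.0668  0.112 ]
lev [ 0.5364 -0.0613  0.109 ] [-0.0098 -0.0234  0.109 ]
lev0 [ 0.476  -0.0471  0.109 ] [-0.0213 -0.0844  0.109 ]
hexAtop [ 0.5252 -0.0577  0.098 ] [-0.0129 -0.0348  0.098 ]
hexB0 [ 0.4536 -0.0409  0.098 ] [-0.0265 -0.1071  0.098 ]
```

Run:
```python
from h import *
np.save("case.npy",np.array([0.5572,-0.0729,-1.6153]))
R=Rdown(np.radians(76.8))
ct=manip.calibration("top")
for n,px,z in [("pot_c?",(164,132),.09),("tape",(145.5,186),.03)]: print(n,back(ct,px,z))
x,y=.492,-.0515
manip.move_straight([x,y,.069+.03],R,feed=.2)
hit=manip.move_straight([x,y,.069],R,feed=.06,f_stop=8)
print("hit",hit,manip.read_ee_pos())
manip.clamp(40)
print("gap",manip.read_finger_gap(),manip.read_ee_pos(),manip.read_time())
manip.move_straight([x,y,.16],R,feed=.2)
print(manip.read_finger_gap(),manip.read_force(),manip.read_time())
cv2.imwrite("pics/w2.png",manip.get_image("wrist"))
```

```text
pot_c? [0.7283 0.2055 0.09  ]
tape [0.5615 0.2783 0.03  ]
hit False [ 0.4918 -0.0514  0.0687]
gap 0.32681204411341475 [ 0.4923 -0.0513  0.0695] 5.8
0.32772738947179136 [-1.0361 -0.3691 -3.5942] 6.4083
```

View pics/w2.png

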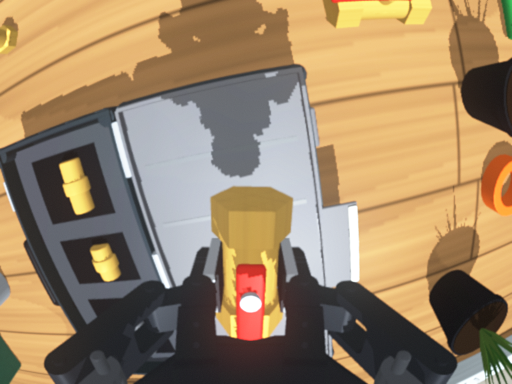

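Run:
```python
from h import *
R=Rdown(np.radians(76.8))
manip.movep([.69,.088,.12],R)
hit=manip.move_straight([.69,.088,.0055],R,feed=.12,f_stop=10)
print(hit,manip.read_ee_pos(),manip.read_force())
manip.ungrasp()
manip.move_straight([.69,.088,.12],R,feed=.25)
cv2.imwrite("pics/t3.png",cv2.resize(manip.get_image("top")[100:300,80:360],None,fx=2.8,fy=2.8)); print(manip.read_time())
# plan of push
def push(phi,ins=.020,off=.011,b0=40,k=.6):
    be=np.radians(b0)+k*phi
    e=np.array([np.cos(phi),0,-np.sin(phi)]);nf=np.array([np.sin(phi),0,np.cos(phi)])
    E=np.array([.08,0,.062])-e*.191-nf*.002
    tz=np.array([np.cos(be),0,-np.sin(be)]);n=np.array([np.sin(be),0,np.cos(be)])
    tcp=E-n*off+tz*ins
    ty=-n;tx=np.cross(ty,tz)
    return c2w(tcp),Rz(CX[2])@np.c_[tx,ty,tz]
from scipy.spatial.transform import Rotation as Ro
for phi in (0,.3,.6,.9,1.2,1.5,1.75):
  for fl in (0,1):
    p,R=push(phi)
    if fl:R=R@np.diag([-1,-1,1])
    q=manip.solve_ik(p,R);print(phi,fl,np.round(p,3),None if q is None else np.round(q,2))
```

```text
True [0.6878 0.0875 0.0056] [-0.212   0.5717  3.7762]
9.6083
0 0 [0.562 0.03  0.039] [ 0.31  0.63 -0.21  1.13 -0.8  -1.04]
0 1 [0.562 0.03  0.039] [ 0.31  0.63 -0.21  1.13 -0.8   2.1 ]
0.3 0 [0.562 0.026 0.094] [ 0.25  0.46 -0.24  1.11 -0.66 -1.2 ]
0.3 1 [0.562 0.026 0.094] [ 0.25  0.46 -0.24  1.11 -0.66  1.95]
0.6 0 [0.561 0.006 0.145] [ 0.15  0.32 -0.25  1.11 -0.5  -1.35]
0.6 1 [0.561 0.006 0.145] [ 0.15  0.32 -0.25  1.11 -0.5   1.79]
0.9 0 [ 0.559 -0.029  0.188] [ 0.    0.22 -0.23  1.14 -0.33 -1.52]
0.9 1 [ 0.559 -0.029  0.188] [ 0.    0.22 -0.23  1.14 -0.33  1.62]
1.2 0 [ 0.557 -0.074  0.218] [-0.17  0.17 -0.2   1.18 -0.15 -1.7 ]
1.2 1 [ 0.557 -0.074  0.218] [-0.17  0.17 -0.2   1.18 -0.15  1.45]
1.5 0 [ 0.555 -0.126  0.233] [-0.35  0.18 -0.14  1.25  0.03 -1.88]
1.5 1 [ 0.555 -0.126  0.233] [-0.35  0.18 -0.14  1.25  0.03  1.27]
1.75 0 [ 0.553 -0.171  0.233] [-0.49  0.24 -0.09  1.33  0.16 -2.02]
1.75 1 [ 0.553 -0.171  0.233] [-0.49  0.24 -0.09  1.33  0.16  1.12]
```

View pics/t3.png

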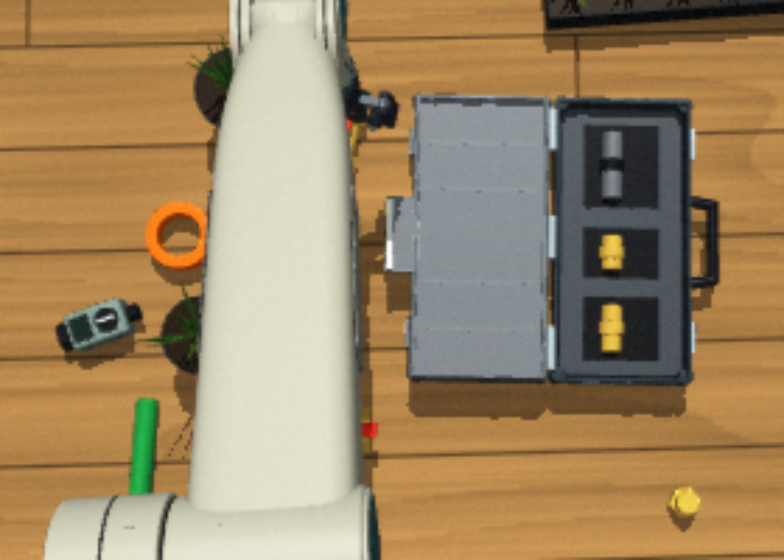

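```bash
cat >> h.py <<'E'
def push(phi,ins=.020,off=.011,b0=40,k=.6):
    be=np.radians(b0)+k*phi
    e=np.array([np.cos(phi),0,-np.sin(phi)]);nf=np.array([np.sin(phi),0,np.cos(phi)])
    E=np.array([.08,0,.062])-e*.191-nf*.002
    tz=np.array([np.cos(be),0,-np.sin(be)]);n=np.array([np.sin(be),0,np.cos(be)])
    tcp=E-n*off+tz*ins
    ty=-n;tx=np.cross(ty,tz)
    return c2w(tcp),Rz(CX[2])@np.c_[tx,ty,tz]
E
python3 - <<'E'
from h import *
manip.clamp(20)
p,R=push(0,off=.019); tz=R[:,2]
manip.movep(p-tz*.10,R)
hit=manip.move_straight(p,R,feed=.12,f_stop=8)
print(hit,manip.read_ee_pos(),p,manip.read_force(),manip.read_time())
cv2.imwrite("pics/w4.png",manip.get_image("wrist"))
cv2.imwrite("pics/s4.png",cv2.resize(manip.get_image("scene")[100:300,150:430],None,fx=2.8,fy=2.8))
E
```

```text
False [0.5626 0.0351 0.0331] [0.562  0.0349 0.0326] [-0.8788  0.5356  0.0915] 12.4333
```

View pics/w4.png

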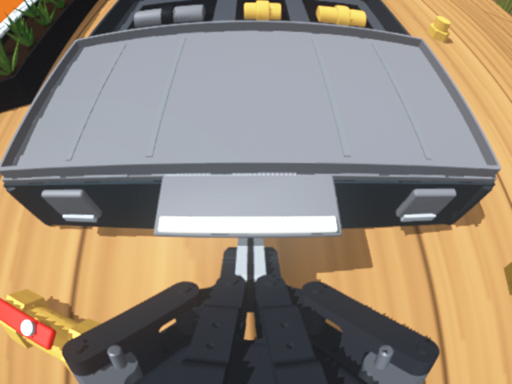

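View pics/s4.png

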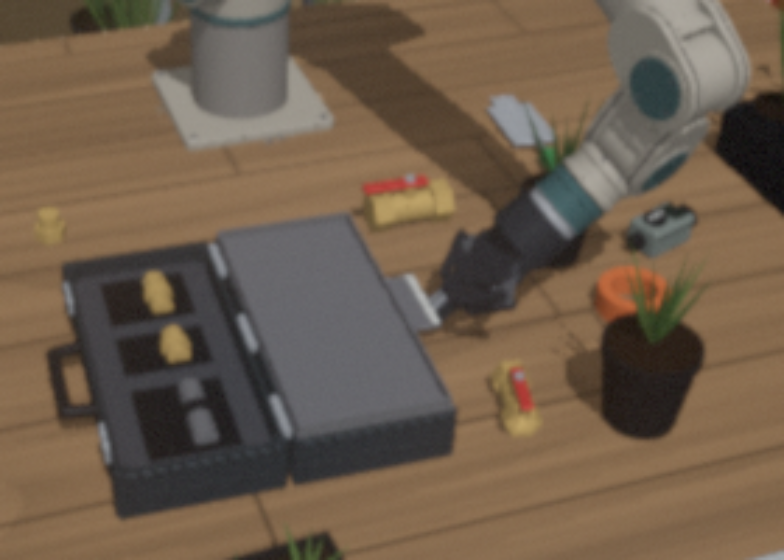

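Run:
```python
from h import *
p,R=push(0);manip.move_straight(p,R,feed=.06,f_stop=12)
for phi in (.25,.5,.75,1.0,1.25,1.5,1.72):
    p,R=push(phi);manip.move_straight(p,R,feed=.15);print(phi,manip.read_force(),manip.read_ee_pos()-p)
print(manip.read_time())
cv2.imwrite("pics/w5.png",manip.get_image("wrist"))
cv2.imwrite("pics/s5.png",cv2.resize(manip.get_image("scene")[60:300,110:430],None,fx=2.4,fy=2.4))
```

```text
0.25 [-0.0265 -0.2926 -0.3676] [ 0.0002 -0.0002  0.0005]
0.5 [ 0.552   0.3586 -0.9148] [-0.0006 -0.0002 -0.0012]
0.75 [-0.2216  0.6402 -0.0471] [-0.0006  0.     -0.0015]
1.0 [ 0.2688  0.3056 -0.0068] [-0.0006  0.0003 -0.0015]
1.25 [-0.4115  0.0127 -0.5472] [-0.0005  0.0007 -0.0015]
1.5 [0.8455 0.0115 0.1541] [-0.0004  0.001  -0.0011]
1.72 [-0.2062 -0.0129 -0.1248] [-0.0002  0.001  -0.0007]
15.9583
```

View pics/s5.png

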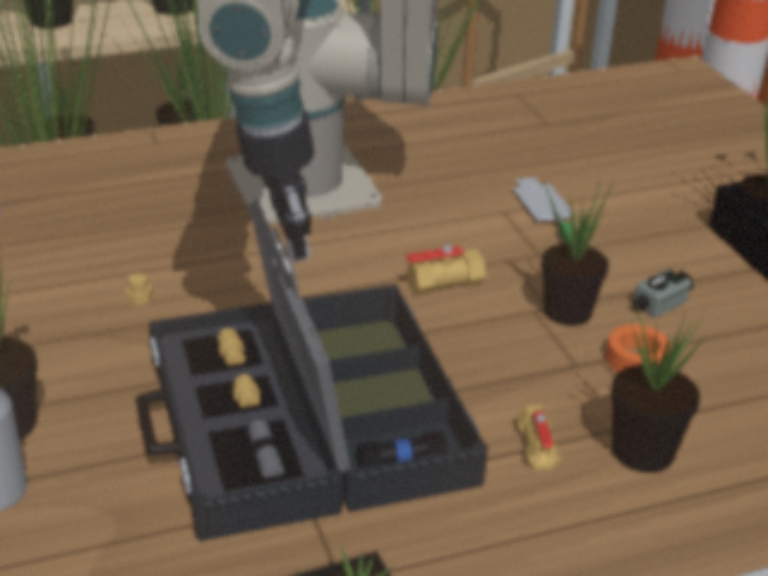

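View pics/w5.png

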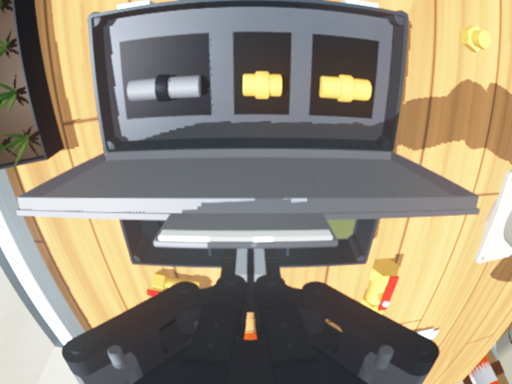

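Run:
```python
from h import *
p=np.array(manip.read_ee_pos());R=np.array(manip.read_tool_rot())
manip.move_straight(p+[0,.09,.03],R,feed=.25)
R=Rdown(np.radians(76.8))
manip.movep([.62,.06,.22],R)
manip.ungrasp()
manip.movep([.6878,.0875,.13],R)
c=manip.calibration("wrist");im=manip.get_image("wrist");cv2.imwrite("pics/w6.png",im)
w=np.array([.6878,.0875,0]);R2=Rdown(np.radians(76.8))
print(wproj(c,w+[0,0,.048]),wproj(c,w+[0,0,.045]+R2[:,1]*.045), wproj(c,w+[0,0,.045]-R2[:,1]*.017),manip.read_time())
```

```text
[[250.217  201.9806]] [[250.2259 248.7037]] [[250.213  180.7217]] 19.7667
```

View pics/w6.png

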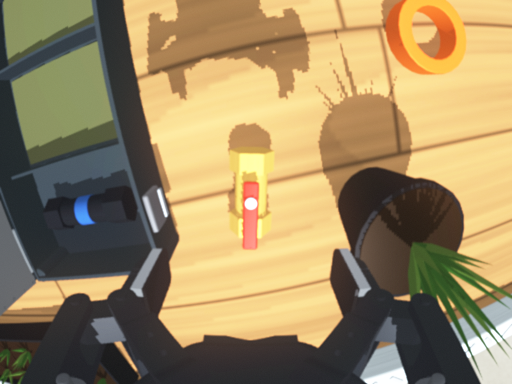

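Run:
```python
from h import *
R=Rdown(np.radians(76.8))
manip.move_straight([.6878,.0875,.0056],R,feed=.15,f_stop=10)
manip.clamp(40);print("gap",manip.read_finger_gap())
manip.move_straight([.6878,.0875,.15],R,feed=.3)
R=Rdown(CX[2]+np.pi);t=c2w([-.003,-.002,0])
manip.movep([t[0],t[1],.15],R);print(manip.read_finger_gap(),manip.read_time(),manip.read_ee_pos())
cv2.imwrite("pics/w7.png",manip.get_image("wrist"))
cv2.imwrite("pics/s7.png",cv2.resize(manip.get_image("scene")[60:300,110:430],None,fx=2.4,fy=2.4))
```

```text
gap 0.32094794353220313
0.32414232469469745 22.7833 [ 0.5553 -0.0693  0.1487]
```

View pics/w7.png

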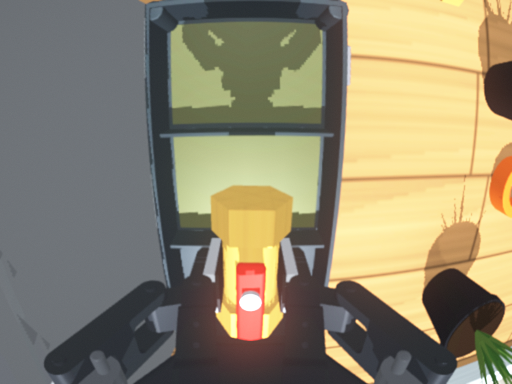

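View pics/s7.png

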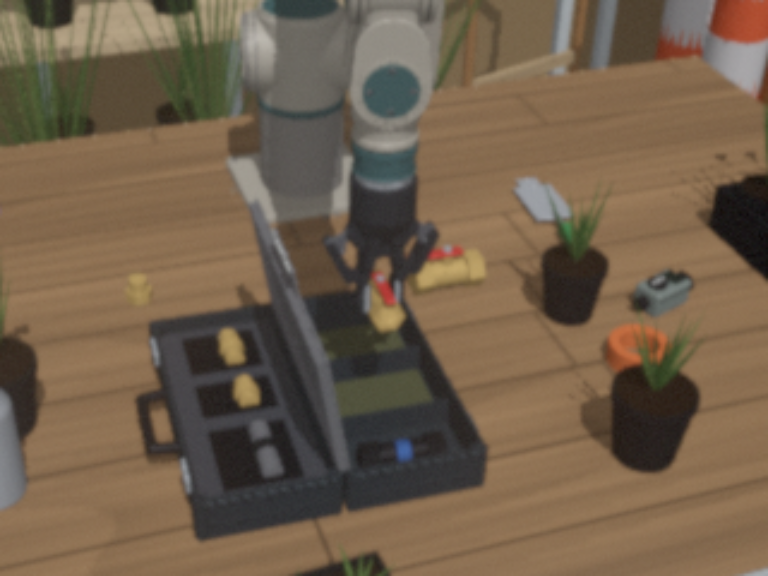

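```bash
python3 - <<'E'
from h import *
c=manip.calibration("wrist")
for p in [(-.076,-.055,.04),(.076,-.055,.04),(-.076,.055,.04),(.076,.055,.04),(0,-.055,.04),(0,.055,.04),(-.08,-.1675,.06),(.08,-.1675,.06)]: print(p,wproj(c,c2w(p)))
E
python3 -c "
import cv2
a=cv2.imread('pics/w7.png');cv2.imwrite('pics/w7z.png',cv2.resize(a[0:280,130:370],None,fx=2.1,fy=2.1,interpolation=cv2.INTER_CUBIC))"
```

```text
(-0.076, -0.055, 0.04) [[332.5246 130.9172]]
(0.076, -0.055, 0.04) [[158.3929 131.2279]]
(-0.076, 0.055, 0.04) [[322.8058 243.5615]]
(0.076, 0.055, 0.04) [[168.9766 243.3086]]
(0, -0.055, 0.04) [[245.0714 129.2845]]
(0, 0.055, 0.04) [[245.6231 244.6054]]
(-0.08, -0.1675, 0.06) [[345.7787  -1.0681]]
(0.08, -0.1675, 0.06) [[144.5633   0.1576]]
```

View pics/w7z.png

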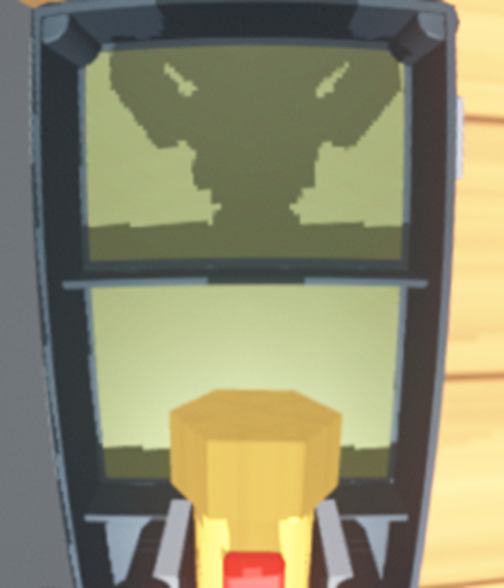

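Run:
```python
from h import *
np.save("case.npy",np.array([0.5592,-0.0740,-1.6153]));cx=np.load("case.npy")
R=Rdown(cx[2]+np.pi);t=c2w([-.002,-.002,0],cx)
manip.move_straight([t[0],t[1],.05],R,feed=.15)
hit=manip.move_straight([t[0],t[1],.0115],R,feed=.06,f_stop=8);print(hit,manip.read_ee_pos(),manip.read_force())
manip.ungrasp()
hit=manip.move_straight([t[0],t[1],.16],R,feed=.2,f_stop=15)
print(hit,manip.read_time())
cv2.imwrite("pics/w8.png",manip.get_image("wrist"))
```

```text
True [ 0.5563 -0.0717  0.0132] [-0.3966 -0.6993  5.0791]
False 25.7833
```

View pics/w8.png

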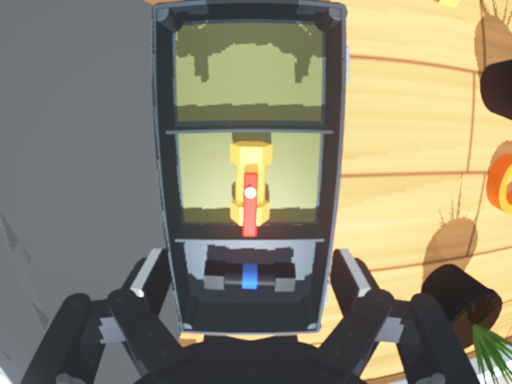

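Run:
```python
from h import *
R=Rdown(np.radians(17.6))
for z in (.02,.2): print(manip.solve_ik([.466,.38,z],R))
print(manip.solve_ik(c2w([0,-.11,.02]),Rdown(np.radians(42.5))))
manip.movep([.466,.38,.19],R)
c=manip.calibration("wrist");np.save("cw9.npy",c["world_to_cam"])
cv2.imwrite("pics/w9.png",manip.get_image("wrist"))
print([(round(d["conf"],2),[round(x) for x in d["box"]]) for d in manip.boxes_of("timer","wrist")],manip.read_time(),wproj(c,np.array([.466,.38,.038])))
```

```text
[ 0.5766  0.4201 -0.3119  0.8388  0.      1.8402]
[ 0.5766  0.2524 -0.1249  1.1935  0.      1.8402]
[-0.295   0.202  -0.6321  0.7366  0.      0.5341]
[(0.58, [236, 123, 278, 215])] 27.7083 [[250.7455 176.0875]]
```

View pics/w9.png

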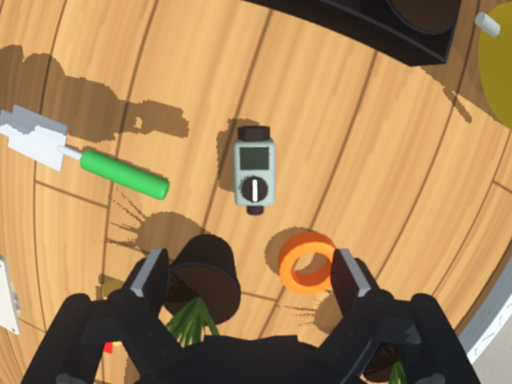

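Run:
```python
from h import *
c={"mtx":manip.calibration("wrist")["mtx"],"world_to_cam":np.load("cw9.npy")}
a=wback(c,(255.3,139.5),.038);b=wback(c,(254.8,206),.038);m=wback(c,(255,172.5),.038);l=wback(c,(236.5,172),.036);r=wback(c,(274.5,172),.036)
print(a,b,m,l,r,np.linalg.norm(a-b),np.linalg.norm(l-r),np.degrees(np.arctan2(*(a-b)[1::-1])))
x,y=(l+r)[:2]/2; x,y=((a+b)[:2]/2+m[:2])/2
yaw=np.arctan2(*(a-b)[1::-1])-np.pi/2
print(x,y,np.degrees(yaw))
R=Rdown(yaw)
manip.move_straight([x,y,.06],R,feed=.2)
hit=manip.move_straight([x,y,.012],R,feed=.08,f_stop=8);print(hit)
manip.clamp(40);print("gap",manip.read_finger_gap())
manip.move_straight([x,y,.16],R,feed=.25);print(manip.read_finger_gap(),manip.read_force(),manip.read_ee_pos(),manip.read_time())
R=Rdown(np.radians(42.5));t=c2w([0,-.11,0])
manip.movep([t[0],t[1],.16],R)
print(manip.read_time(),manip.read_ee_pos())
cv2.imwrite("pics/w10.png",manip.get_image("wrist"))
```

```text
[0.4589 0.4176 0.038 ] [0.4801 0.3498 0.038 ] [0.469 0.385 0.038] [0.4508 0.3792 0.036 ] [0.4882 0.3911 0.036 ] 0.07107373463400721 0.039240123750651126 107.39788726835042
0.4692386654557199 0.3843264707969057 17.397887268350424
False
gap 0.5141607896742203
0.5075919753159003 [-0.6349  0.2202 -4.256 ] [0.4679 0.3834 0.1581] 30.4667
32.1333 [ 0.4494 -0.0686  0.1597]
```

View pics/w10.png

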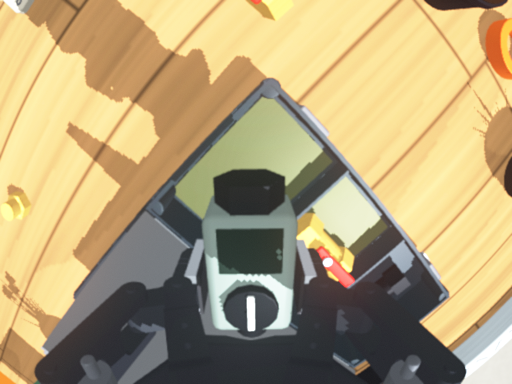

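Run:
```python
from h import *
R=Rdown(np.radians(42.5));t=c2w([-.002,-.110,0])
manip.move_straight([t[0],t[1],.065],R,feed=.2)
hit=manip.move_straight([t[0],t[1],.018],R,feed=.06,f_stop=7);print(hit,manip.read_ee_pos(),manip.read_force())
manip.ungrasp();print(manip.read_force())
hit=manip.move_straight([t[0],t[1],.17],R,feed=.2,f_stop=15)
print(hit,manip.read_time())
cv2.imwrite("pics/w11.png",manip.get_image("wrist"))
cv2.imwrite("pics/s11.png",cv2.resize(manip.get_image("scene")[60:300,110:430],None,fx=2.4,fy=2.4))
```

```text
True [ 0.4482 -0.0667  0.0196] [-0.7598 -0.3069  4.0054]
[-0.2093  0.9913  0.4671]
False 34.925
```

View pics/w11.png

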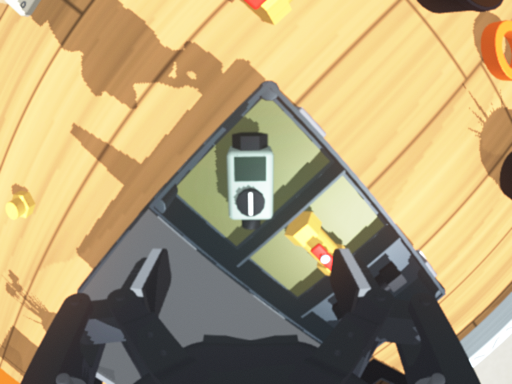

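View pics/s11.png

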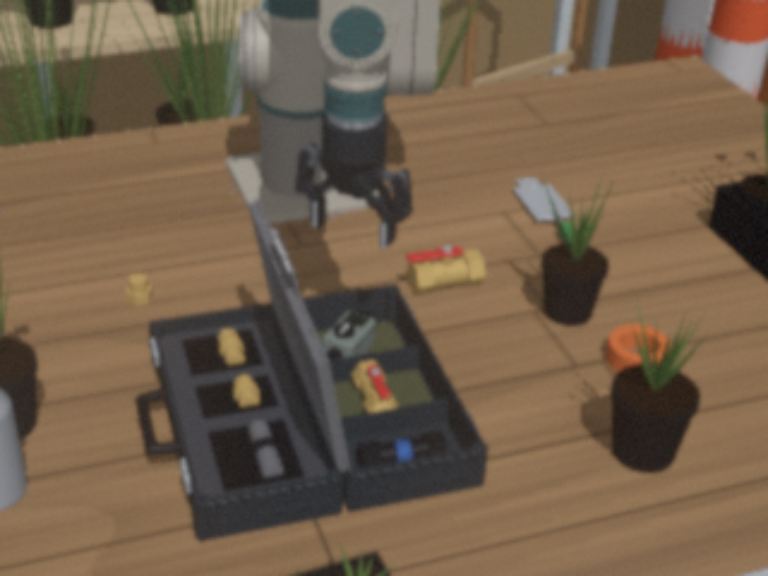

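```bash
cat >> h.py <<'E'
def shut(phi,r=.178,extra=0.):
    e=np.array([np.cos(phi),0,-np.sin(phi)]);nf=np.array([np.sin(phi),0,np.cos(phi)])
    return c2w(np.array([.08,0,.062])-e*r+nf*(.004+.011*max(np.sin(phi),0)+extra))
E
python3 - <<'E'
from h import *
for yaw in (CX[2]+np.pi/2,CX[2]-np.pi/2):
    R=Rdown(yaw);print([ (np.round(q,2) if (q:=manip.solve_ik(shut(p),R)) is not None else None) for p in (1.75,1.2,.6,0)])
R=Rdown(CX[2]+np.pi/2)
p0=np.array(manip.read_ee_pos());manip.move_straight(p0+[0,0,.13],feed=.25)
s=shut(1.75,extra=.03);print(s)
manip.movep([s[0],s[1],.31],R)
manip.clamp(20)
manip.move_straight(s,R,feed=.2)
print(manip.read_time(),manip.read_ee_pos(),manip.read_force())
cv2.imwrite("pics/w12.png",manip.get_image("wrist"))
E
```

```text
[array([-0.46,  0.21, -0.1 ,  1.26,  0.  ,  1.16]), array([-0.3 ,  0.17, -0.15,  1.25,  0.  ,  1.32]), array([-0.14,  0.21, -0.25,  1.12,  0.  ,  1.48]), array([-0.07,  0.31, -0.36,  0.9 ,  0.  ,  1.54])]
[array([-0.46,  0.21, -0.1 ,  1.26,  0.  , -1.98]), array([-0.3 ,  0.17, -0.15,  1.25,  0.  , -1.82]), array([-0.14,  0.21, -0.25,  1.12,  0.  , -1.66]), array([-0.07,  0.31, -0.36,  0.9 ,  0.  , -1.6 ])]
[ 0.5523 -0.2297  0.2292]
37.8167 [ 0.5524 -0.2298  0.2295] [-0.4554 -0.3326 -0.0971]
```

View pics/w12.png

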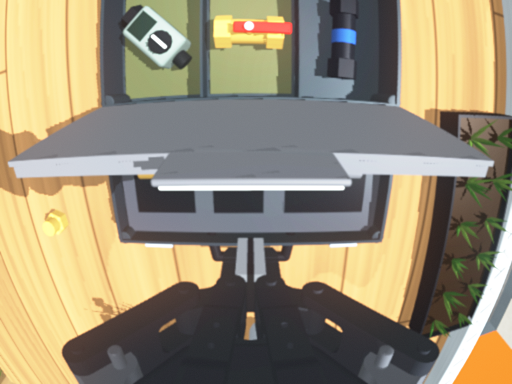

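Run:
```python
from h import *
R=Rdown(CX[2]+np.pi/2)
for phi in (1.7,1.45,1.2,.95,.7,.45,.25,.1,.04):
    p=shut(phi);hit=manip.move_straight(p,R,feed=.12,f_stop=25)
    print(phi,hit,manip.read_force())
    if hit:break
p=shut(0);p[2]=.061
hit=manip.move_straight(p,R,feed=.04,f_stop=12);print(hit,manip.read_ee_pos(),manip.read_force(),manip.read_time())
cv2.imwrite("pics/s13.png",cv2.resize(manip.get_image("scene")[100:300,150:430],None,fx=2.8,fy=2.8))
cv2.imwrite("pics/w13.png",manip.get_image("wrist"))
```

```text
1.7 False [ 0.413  -0.838  -0.3268]
1.45 False [ 0.661  -0.0915 -0.2094]
1.2 False [ 0.5712  0.5782 -0.0162]
0.95 False [-1.3288  0.6876 -0.4133]
0.7 False [-0.1278 -0.0798  0.1232]
0.45 False [0.4405 0.0948 0.2499]
0.25 False [ 0.4245 -0.989   0.899 ]
0.1 False [ 0.0572 -0.137   0.6171]
0.04 False [ 0.2269  0.4164 -0.839 ]
True [0.5647 0.0237 0.0639] [-2.5212  0.9198  9.0792] 42.4333
```

View pics/s13.png

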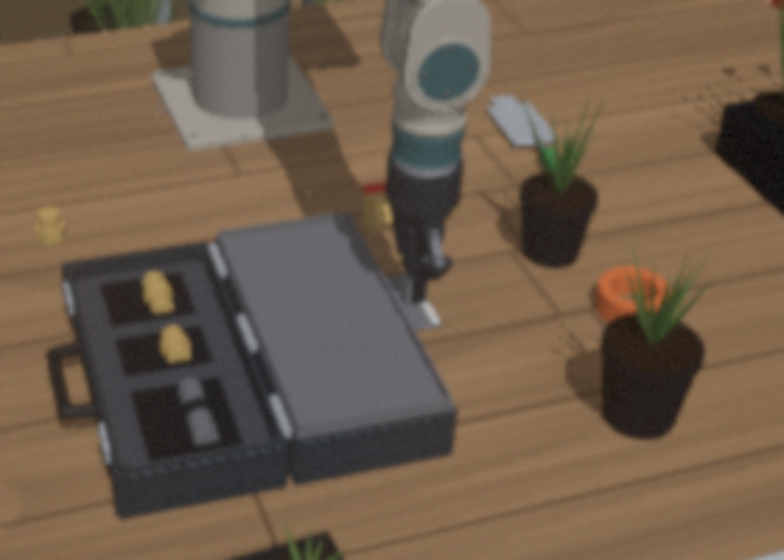

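View pics/w13.png

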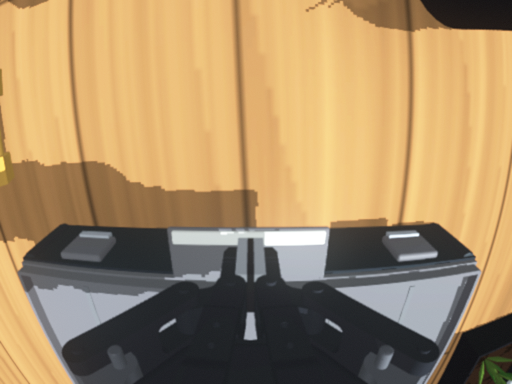

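Shut: the tip stopped with 12 N at z = 0.064, which is the lip's shut height. I'll retract and check before handing in.

Run:
```python
from h import *
p=np.array(manip.read_ee_pos())
manip.move_straight(p+[0,0,.12],feed=.2)
manip.movep([.45,.10,.3],Rdown(CX[2]+np.pi/2))
manip.wait(.5)
cv2.imwrite("pics/s14.png",cv2.resize(manip.get_image("scene")[100:300,150:430],None,fx=2.8,fy=2.8))
im=manip.get_image("top");cv2.imwrite("pics/t14.png",cv2.resize(im[110:340,80:420],None,fx=2.3,fy=2.3))
a=cv2.imread("pics/scene0.png").astype(int);
d=np.abs(manip.get_image("scene").astype(int)-a).sum(2)[165:260,160:315];print("diff case region",d.mean(),(d>60).mean(),manip.read_time())
c=manip.calibration("scene")
for phi in (0,.06):
    e=np.array([np.cos(phi),0,-np.sin(phi)]);print(proj(c,np.array([c2w(np.array([.08,y,.062])-e*.191) for y in (-.045,.045)])))
cv2.imwrite("pics/lipcmp.png",cv2.resize(np.hstack([a.astype(np.uint8)[170:240,260:330],manip.get_image("scene")[170:240,260:330]]),None,fx=5,fy=5))
```

```text
diff case region 6.401086587436333 0.016638370118845502 44.6917
[[296.6958 198.5936]
 [307.2153 216.632 ]]
[[296.8263 195.554 ]
 [307.4023 213.5281]]
```

View pics/lipcmp.png

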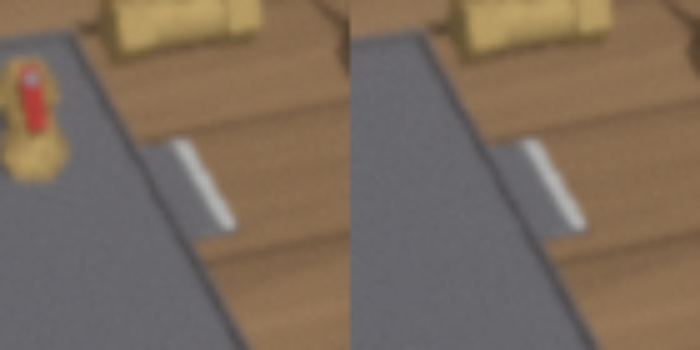

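View pics/t14.png

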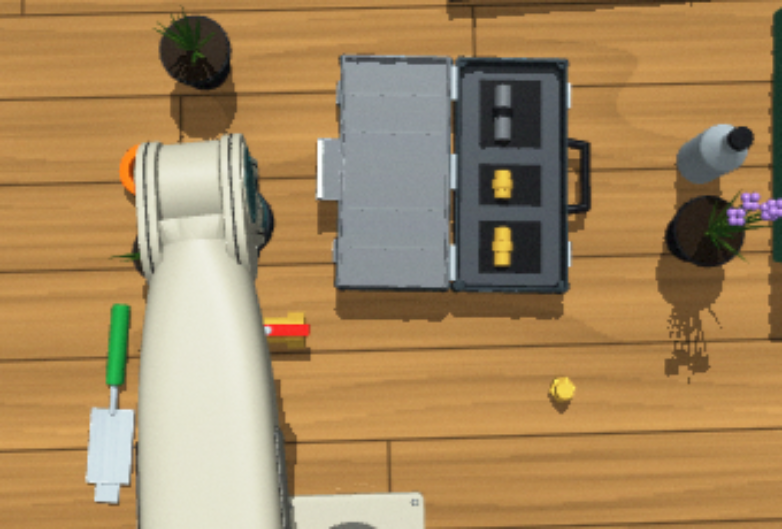

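Run:
```python
from h import *
print(manip.read_ee_pos(),manip.read_force(),manip.read_time());manip.hand_in()
```

```text
[0.4501 0.1    0.3001] [-0.3847  0.0617  0.3284] 44.7417
the job is handed in; nothing more can be done
```

The job is done and was handed in at about 44.7 s; the simulator gives no verdict, so I don't know how it was judged.

**What I did**
- I took the valve off the flap and parked it on the deck to the left of the case.
- I pushed the flap up by its lip with closed fingers, aiming for 1.72 rad. Pictures show it upright.
- I set the valve in the middle compartment and the timer in the near one. The timer lies at 45° so the fingers had room to open. Both were lowered until light contact, then released.
- I pushed the flap shut from above.

**Last checks**
- **Fittings:** A wrist picture taken before closing showed timer, valve and regulator each lying in its own compartment.
- **Flap:** The downward push on the lip stopped on the 12 N force limit with the fingertips at z = 0.064 m, which matches the shut height. Afterwards the lip sat at the same pixels in the scene camera as at the start.
- **Bystanders:** Everything visible in the last top view was in its place. The arm hid pot_a and part of the tape there, but both looked undisturbed in the scene picture taken just as the flap shut.
- **Robot:** It ended clear of everything at z = 0.30 m, with about 0.5 N on the tool.

**A check that disagreed:** the top and wrist cameras put the case about 5 mm apart along world x. I started from a fit to both, then shifted the case 2 mm towards the wrist camera's value before setting the fittings in. No problem showed from it.

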